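# Release and slide the cover off an air-filter box

### The job

Open the air-filter box on the bench for a filter change: press its black snap tab all the way in with the fingertips, then push the released white cover off its seat along the guides, until it lies flat on the ledge and the filter opening is completely uncovered. Only press and push: do not lift the cover, and leave the things standing around the box where they are.

Things in the scene. Friction and masses are not known exactly. Their poses are not given: they have to be found in the camera images.
- housing: Grey air-filter box fixed to the bench, 236 mm (x) by 130 mm (y), origin at the centre of its underside, on the bench. z up; +x is the way the cover slides off. Side guide rails at |y| 53.5 to 65 mm, tops 56 mm above the bench; beside the seat their lips reach in to |y| = 46 mm over the cover's flange (2.5 mm play). Only the cover stands higher. Fixed stub at the rear, 18 mm long, 24 mm above the bench.
- seat (a point): Centre of the seat, 45 mm above the bench, at x = -60 mm, y = 0 in the box's frame. The seat is a flat rim, x from -118 to -10 mm, round an 80 x 80 mm opening (x -100 to -20 mm) with the pleated filter 10 mm down. At its rear end, x -118 to -111.5 mm, a stop stands 4 mm above it.
- ledge (a point): Centre of the ledge where the cover ends up: flat, 43 mm above the bench (2 mm lower than the seat), x from -10 to +110 mm in the box's frame (this point x = +50 mm, y = 0). An end stop at x = +110 mm stands 12 mm above it.
- cover: White loose cover, 0.14 to 0.28 kg. Flange 100 mm (x) by 104 mm (y), 5 mm thick; raised middle 88 x 88 mm, top 26 mm above the underside, upright faces (push the rear one, 44 mm behind the centre). Origin: centre of the underside; axes as the box's. Starts centred on the seat (box x = -60 mm), front edge at the tab; off the seat after sliding 100 mm forward, at the end stop after 120 mm.
- snap_tab (a joint): Travel of the snap tab in m: 0 = standing 9 mm above the ledge and locking the cover (starts between 0 and 0.0015); 0.011 = fully in, 2 mm below the ledge. The cover is free from about 0.007 on. It moves straight down against a steady friction of about 3.5 N and stays where it is left; no spring.
- tab_top (a point): Centre of the top of the black snap tab, a paddle 36 mm (box x) by 44 mm (box y) standing out of the ledge just ahead of the cover's front edge: at x = +9.5 mm, y = 0 in the box's frame, 52 mm above the bench when out. It moves with the tab.
- vial_free: Small capped vial, 28 mm wide, 56 mm tall, upright beside the box; leave it alone. Origin at the centre of its underside.
- beaker_50: Empty glass beaker, 43 mm wide, 56 mm tall, upright beside the box; leave it alone. Origin at the centre of its underside.
- spare_nozzle: Pale waisted nozzle, 23 mm wide, 26 mm tall, standing beyond the ledge end of the box; leave it alone. Origin at the centre of its underside.
Not all that is in view belongs to the job. Of the things shaped like the cover, the white one is meant.

How it is judged:
On the way, in this order (a step that is already met when the one before it is completed fails the run):
1. the snap tab is pressed in by the fingers while the cover is still on its seat (value of joint snap_tab above 0.007 m and contact force between the fingers and housing above 0.5 N and x of cover in the frame of housing below -0.05 m), for 0.05 s.
2. the cover is being pushed along the guides by the fingers (x of cover in the frame of housing above -0.03 m and contact force between the fingers and cover above 0.2 N), for 0.05 s.
At the end, for the whole second after the job is handed in: The snap tab is in (at least 7 of its 11 mm); the cover lies at rest and flat (within 0.03 rad) on the ledge, slid forward at least 100 mm so that it is off the seat; the bystanders stand upright (value of joint snap_tab above 0.007 m and x of cover in the frame of housing between 0.04 and 0.065 m and z of cover in the frame of housing between 0.04 and 0.0442 m and angle between cover's own z axis and vertical below 0.03 rad and linear speed of cover below 0.01 m/s and angle between each of vial_free, beaker_50, spare_nozzle's own z axis and vertical below 0.1 rad); the robot touches nothing.
It fails at once if the cover is lifted or tipped (z of cover in the frame of housing above 0.055 m or angle between cover's own z axis and vertical above 0.15 rad).
It fails at once if a bystander is moved by more than 20 mm (distance of any of vial_free, beaker_50, spare_nozzle from where it was at the start of the episode above 0.02 m).
It fails at once if a bystander is lifted (height (world z) of any of vial_free, beaker_50, spare_nozzle above 0.01 m).
It also fails if it takes over 42 s, if anything falls off the work surface, if the arm or the gripper's body presses on something with over 40 N, if the wrist force passes 120 N, or if a joint passes its speed limit or range.

### The arm

A 7-joint arm with a two-finger parallel gripper is mounted at the origin on a cart in front of the work surface, level with it; the furniture and walls round the work are solid. World frame = base frame: x ahead of the robot, y to its left, z up, the work surface at z = 0. Lengths are in m, angles in rad, forces in N, time in s.
With the tool pointing down it reaches from about 0.4 to 0.875 m from the base axis. Payload 6.5 kg.
Tool frame: the origin (TCP) lies on the centre line of the jaws, within the pads' length; the fingertips stand bot.nose_length ahead of it and the grasp point (between the pads) lies 3 mm ahead of it (bot.nose_length is the distance from the TCP to the fingertips, in m); z points along the fingers, y is the direction in which the jaws open and shut (so a half turn about z gives the same grasp; the last joint's range is limited). The gripper opens to 85 mm and grips with 20 to 120 N. Pads are 22 mm wide; open, the fingers measure 114 mm over their backs; the gripper's body (76 mm by 85 mm) begins 54 mm behind the grasp point. The pads swing forward as they close: fully open they stand 13 mm farther back than shut.
Start: joints at [1.271, 0.536, -0.004, 1.538, 0.003, 1.067, -0.071], TCP at [0.151, -0.632, 0.253] pointing down, gripper open.
Joint ranges: [-2.7, 2.7], [-0.37, 2.16], [-1.27, 1.26], [0.24, 2.4], [-1.31, 4.45], [0.19, 1.91], [-2.76, 2.76]. Speed limits (rad/s): [2.39, 2.39, 3.14, 3.14, 3.14, 3.14, 3.14].

### API

Orientations are given as [roll, pitch, yaw] about the fixed x, y, z axes, in that order (R = Rz(yaw) Ry(pitch) Rx(roll)).
In Python, from cell import bot gives the robot as it stands.
- The arm moves only by the tool play_rows, never from a script. Its argument "targets" is a list of rows, each a list of 7 numbers: the turn, a rotation vector about the tool's x, y, z in degrees, then the shift along the tool's x, y, z in cm, then the closure in counts, from 0 (fully open) to 255 (shut). In form: [[ax, ay, az, dx, dy, dz, claw], ...]. A call has 1 to 12 rows; each row shifts and turns the commanded pose from where the row before left it, along the tool's axes as they then stand; what a row does not reach is not made up. A row lasts 1/10 s, in which the tool goes at most 50 mm and 8.59 degrees, less where a joint would pass 70% of its speed; a pose out of reach is approached as far as the arm can. A call is refused whole if a number of a shift passes 5 or a number of a turn 8.59, either way. A call with a gripper value outside its range is refused whole. The fingers move at their own pace and stop on an object; "newtons" is the grip in N (left out, the last holds). Time passes only in rows, so rows that do not move let the fingers close. It gives the time, the measured TCP pose, the force and the opening at its end, in the units of the state.
- bot.get_state(): the state, without advancing time (a new reading comes with each control period).
- bot.get_image(name): name is "scene" or "side" or "wrist"; returns the picture (420x560x3 uint8, red, green, blue); there is no depth.
- bot.camera_info(name): a dict with "mtx" (3x3 intrinsics, pixels), "view" (4x4, takes a point from world to camera coordinates); the wrist camera has in their place "T_tool_cam" (4x4, takes a point from camera to tool coordinates, whose origin is the TCP and whose axes are the flange's). Camera axes: x right, y down, z forward; pixel columns grow to the right and rows downward; lengths in m; the calibration is good to about 2 mm. A picture is of the moment at which its call begins: read the wrist's pose just before it. camera_info takes no time and is no camera call.
- bot.finish_job(): hands the job in, once; it reports no verdict.
The state is a dict: "clock": time; "q": joint angles; "qd": joint speeds; "effort": joint torques, N m; "ee_pos": TCP position; "eef_rot": TCP orientation; "force": force on the tool from outside, world axes, zero at the start; "wrist_torque": the same for the moment, N m; "width": opening from 0.0 (shut) to 1.0 (fully open).
Only numpy, scipy, OpenCV 4.12 (cv2) and the standard library are available. Lean on these libraries where they do the work, as an engineer would, in place of code of your own. Each camera call takes 0.05 s, during which the arm holds its last target.

## Working session

There is one attempt and no reset: what is moved stays moved. The work goes in short steps, Python scripts to look and compute and a tool call to move; the robot and the scene stay as the last step left them, time stands still between calls to the robot, and variables do not carry over. Pictures are saved under pics/ and viewed, and the job is handed in when it is done.

Besides the shell and the picture viewer there is one more tool, called after "Call:" by a JSON object that holds its "method" and its "body". play_rows: Moves the arm, as the interface text tells. Its arguments: {"type":"object","properties":{"targets":{"type":"array","items":{"type":"array","items":{"type":"number"}}},"newtons":{"type":"number"}},"required":["targets"]}

```bash
mkdir -p pics; ls; python3 - <<'E'
from cell import bot
import cv2
s=bot.get_state()
print(s); print(bot.nose_length)
for n in("scene","side","wrist"):
    cv2.imwrite(f"pics/{n}0.png",bot.get_image(n)[:,:,::-1]); print(n,bot.camera_info(n))
E
```

```text
pics
{'clock': 0.0, 'q': array([ 1.27078945,  0.53716111, -0.00442778,  1.53888774,  0.00261727,
        1.06729394, -0.07121735]), 'qd': array([-1.66609268e-04, -4.29740067e-04,  8.93678279e-05,  8.33692348e-04,
       -3.80999071e-04, -1.20467626e-03, -1.80153263e-04]), 'effort': array([ 4.31563021e-04, -5.83402705e+01,  1.04884755e+00, -2.59096527e+01,
        1.23123906e-02,  9.68542008e-03,  1.70947374e-05]), 'ee_pos': array([ 0.15042795, -0.6317371 ,  0.25241074]), 'eef_rot': array([-3.13985442e+00,  1.48636941e-04,  2.33860651e-01]), 'force': array([-0.78684778,  0.01244166,  0.47188421]), 'wrist_torque': array([ 0.01771656, -0.00837789, -0.00355073]), 'width': 1.0029442437072058}
0.022
scene {'mtx': array([[504.95680893,   0.        , 274.198188  ],
       [  0.        , 504.95680893, 210.30806271],
       [  0.        ,   0.        ,   1.        ]]), 'view': array([[-0.87798544, -0.47834464,  0.01810988,  0.39858796],
       [-0.24999056,  0.42592913, -0.86953384,  0.24974239],
       [ 0.40822333, -0.76796535, -0.49354122,  0.87588454],
       [ 0.        ,  0.        ,  0.
[... 272 characters left out ...]
0.23862249,  0.3836643 , -0.89211043,  0.23628788],
       [ 0.49254262, -0.74390462, -0.4516721 ,  0.54671915],
       [ 0.        ,  0.        ,  0.        ,  1.        ]])}
wrist {'mtx': array([[364.62654778,   0.        , 277.16266349],
       [  0.        , 364.62654778, 202.14295987],
       [  0.        ,   0.        ,   1.        ]]), 'T_tool_cam': array([[-1.23128531e-03, -9.47503378e-01, -3.19743386e-01,
         8.17467017e-02],
       [ 9.99999232e-01, -1.21236556e-03, -2.58219253e-04,
         6.01105322e-04],
       [-1.42982255e-04, -3.19743458e-01,  9.47504143e-01,
        -1.21559154e-01],
       [ 0.00000000e+00,  0.00000000e+00,  0.00000000e+00,
         1.00000000e+00]])}
```

View pics/scene0.png

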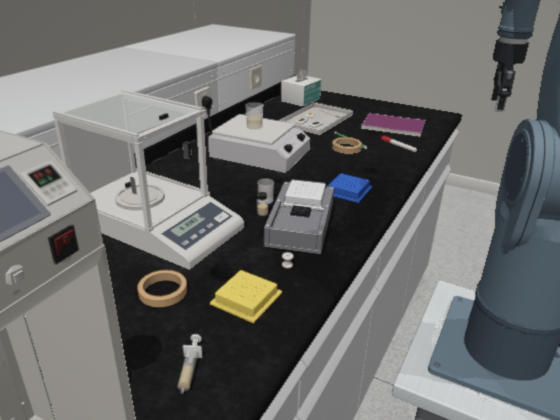

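View pics/side0.png

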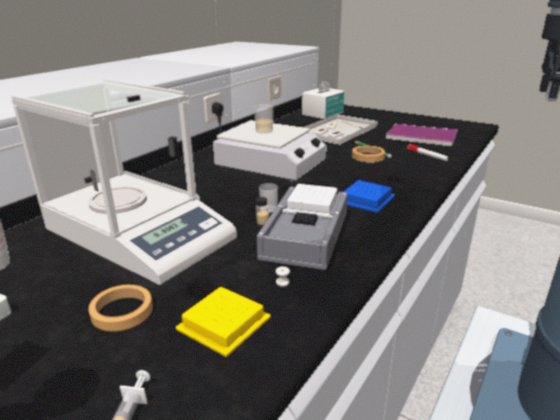

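View pics/wrist0.png

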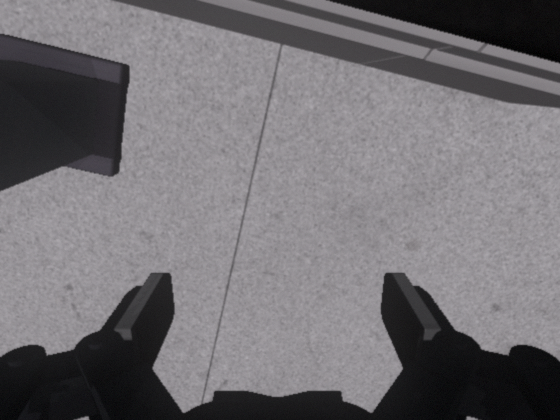

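The white cover on the grey box is at about (305,193) in the scene view. The similarly shaped yellow (247,293) and blue (350,187) ones are decoys. I'll confirm with an enlarged crop.

```bash
python3 - <<'E'
import cv2
a=cv2.imread("pics/scene0.png")[165:285,235:355]
b=cv2.imread("pics/side0.png")[170:290,240:360]
cv2.imwrite("pics/crop0.png",cv2.resize(a,(600,600),interpolation=cv2.INTER_CUBIC))
cv2.imwrite("pics/crop1.png",cv2.resize(b,(600,600),interpolation=cv2.INTER_CUBIC))
E
```

```text
(no output)
```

View pics/crop0.png

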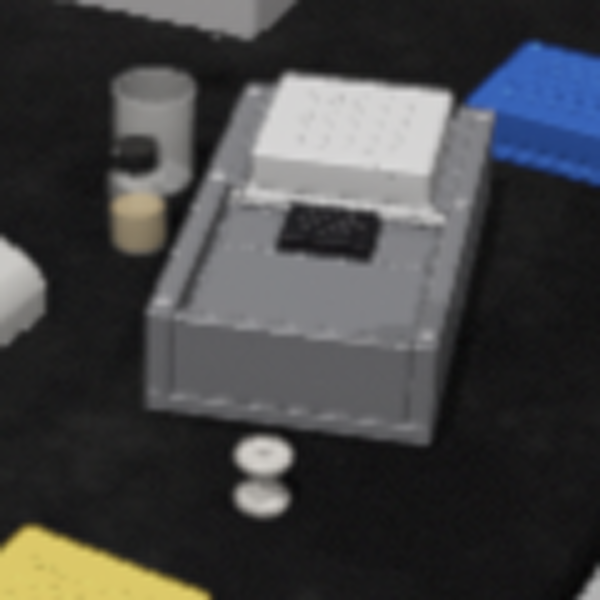

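View pics/crop1.png

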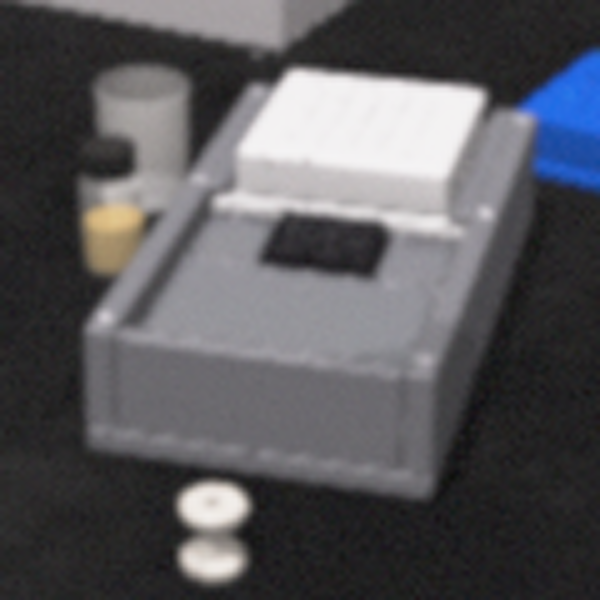

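The crop confirms it: white cover seated in the grey box, black tab ahead of it at about (328,232) in the crop. Beaker and vial are left of the rail and the nozzle is in front.

```bash
cat > h.py <<'E'
import numpy as np, cv2
from cell import bot
def ray(n,px,z,T=None):
    ci=bot.camera_info(n); K=ci["mtx"]
    V=ci["view"] if T is None else np.linalg.inv(T)
    R=V[:3,:3];c=-R.T@V[:3,3]
    d=R.T@np.linalg.inv(K)@np.array([px[0],px[1],1.])
    return c+d*(z-c[2])/d[2]
E
python3 - <<'E'
from h import *
P={"scene":((235,165),[(150,305,.056),(433,340,.056),(494,112,.056),(250,88,.056),(148,407,0),(430,442,0),(328,232,.052),(275,95+60-80,.071),(262,497,.0),(138,240,0),(155,185,0)]),
"side":((240,170),[(88,325,.056),(436,368,.056),(535,118,.056),(258,88,.056),(88,448,0),(432,497,0),(325,244,.052),(0,0,0),(212,568,0),(108,265,0),(145,200,0)])}
names="topFL topFR topBR topBL botFL botFR tab x nozzle vial beaker".split()
for n,(o,L) in P.items():
    W=[ray(n,(o[0]+(u)/5,o[1]+(v)/5),z) for u,v,z in L]
    for a,w in zip(names,W): print(n,a,w.round(4))
    W=np.array(W)
    x=(W[0]+W[1]-W[2]-W[3])[:2]; print("len",np.linalg.norm(x)/2,"width",np.linalg.norm(W[0]-W[1]),np.linalg.norm(W[2]-W[3]),"yaw",np.arctan2(x[1],x[0]), "ctr",W[:4].mean(0))
    print("yawB",[np.arctan2(*(W[i]-W[j])[[1,0]]) for i,j in((0,3),(1,2))],"front dir", [np.arctan2(*(W[i]-W[j])[[1,0]])-np.pi/2 for i,j in((1,0),(5,4))])
E
```

```text
scene topFL [ 0.5235 -0.0826  0.056 ]
scene topFR [ 0.4022 -0.1195  0.056 ]
scene topBR [ 0.4646 -0.3375  0.056 ]
scene topBL [ 0.5854 -0.298   0.056 ]
scene botFL [ 0.525  -0.0844  0.    ]
scene botFR [ 0.4014 -0.1234  0.    ]
scene tab [ 0.4867 -0.1885  0.052 ]
scene x [ 0.5677 -0.2908  0.071 ]
scene nozzle [ 0.4476 -0.0481  0.    ]
scene vial [ 0.6049 -0.2152  0.    ]
scene beaker [ 0.6262 -0.2706  0.    ]
len 0.22540751552077748 width 0.1268069175466456 0.1270846648701757 yaw 1.850256276674617 ctr [ 0.49393026 -0.20939401  0.056     ]
yawB [np.float64(1.8507188934939172), np.float64(1.8497992082671524)] front dir [np.float64(-4.417690498148481), np.float64(-4.406504001548408)]
side topFL [ 0.5209 -0.0762  0.056 ]
side topFR [ 0.3998 -0.1155  0.056 ]
side topBR [ 0.463  -0.3291  0.056 ]
side topBL [ 0.582  -0.2943  0.056 ]
side botFL [ 0.5255 -0.0798  0.    ]
side botFR [ 0.4008 -0.119   0.    ]
side tab [ 0.4841 -0.1843  0.052 ]
side x [ 0.8373 -0.4365  0.    ]
side nozzle [ 0.4444 -0.0392  0.    ]
side vial [ 0.6039 -0.2059  0.    ]
side beaker [ 0.6262 -0.2678  0.    ]
len 0.22468237681373893 width 0.12737671170415682 0.12399901716664156 yaw 1.8511030438386387 ctr [ 0.4914155  -0.20376906  0.056     ]
yawB [np.float64(1.8438017667456936), np.float64(1.8585268866803795)] front dir [np.float64(-4.398840785891418), np.float64(-4.408204674599064)]
```

Call:
{"method": "play_rows", "body": {"targets": [[0,0,0,3.6,-2.7,0,0],[0,0,0,3.6,-2.7,0,0],[0,0,0,3.6,-2.7,0,0],[0,0,0,3.6,-2.7,0,0],[0,0,0,3.6,-2.7,0,0],[0,0,0,3.6,-2.7,0,0],[0,0,0,3.6,-2.7,0,0],[0,0,0,3.6,-2.7,0,0],[0,0,0,3.6,-2.7,0,0],[0,0,0,3.6,-2.7,0,0],[0,0,0,3.6,-2.7,0,0],[0,0,0,3.6,-2.7,0,0]]}}

```text
clock: 1.35
ee_pos: [0.4965, -0.2155, 0.2532]
eef_rot: [3.142, 0.0, 0.234]
force: [-0.4, -1.1, -0.2]
width: 1.002
```

Call:
{"method": "play_rows", "body": {"targets": [[0,0,-8.5,0,0,0,0],[0,0,-8.5,0,0,0,0],[0,0,-8.5,0,0,0,0],[0,0,-8.5,0,0,0,0],[0,0,-8.5,0,0,0,0],[0,0,-8.5,0,0,0,0],[0,0,-8.5,0,0,0,0],[0,0,-8.5,0,0,0,0],[0,0,-8.5,0,0,0,0],[0,0,-8.5,0,0,0,0],[0,0,-8,0,0,0,0],[0,0,0,0,0,0,0]]}}

```text
clock: 2.55
ee_pos: [0.4955, -0.2171, 0.253]
eef_rot: [-3.141, -0.001, 1.858]
force: [0.3, -1.0, -0.4]
width: 1.003
```

```bash
python3 - <<'E'
from h import *
s=bot.get_state(); print(s["clock"],s["ee_pos"],s["eef_rot"],s["q"],s["force"])
cv2.imwrite("pics/w1.png",bot.get_image("wrist")[:,:,::-1])
E
```

```text
2.55 [ 0.49548733 -0.21711422  0.25300945] [-3.14124285e+00 -5.83535405e-04  1.85787096e+00] [ 0.74429687  0.40250655 -0.52666773  1.80478956  0.23616878  0.99764558
  0.41023973] [ 0.33079698 -0.95199503 -0.37841179]
```

View pics/w1.png

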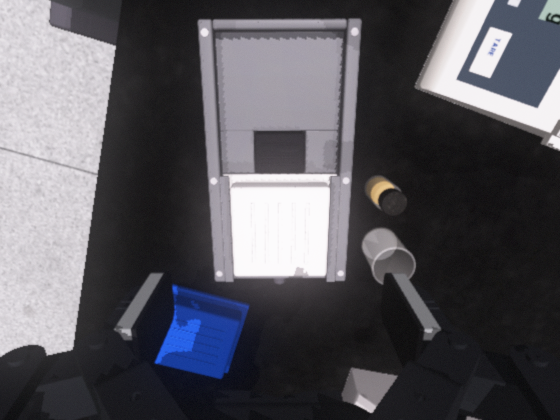

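Clean top view: rail corners at (198,20), (360,18), (345,280), (212,281), tab at (254–306, 130–173) and cover top at (230–330, 183–278). The vial at (385,195) and beaker at (388,255) are on the box's -x/right side.

```bash
cat >> h.py <<'E'
from scipy.spatial.transform import Rotation as Ro
def wT(s):
    T=np.eye(4);T[:3,:3]=Ro.from_euler("xyz",s["eef_rot"]).as_matrix();T[:3,3]=s["ee_pos"]
    return T@np.asarray(bot.camera_info("wrist")["T_tool_cam"])
E
python3 - <<'E'
from h import *
s=bot.get_state();T=wT(s)
im=cv2.imread("pics/w1.png"); g=im.max(2)
m=((g<45)).astype(np.uint8); m[:, :225]=0;m[:,335:]=0;m[:125]=0;m[178:]=0
n,l,st,c=cv2.connectedComponentsWithStats(m); print(st[1:],c[1:])
# white top
m=((im.min(2)>190)).astype(np.uint8);m[:, :210]=0;m[:,350:]=0
n,l,st,c=cv2.connectedComponentsWithStats(m); k=1+st[1:,4].argmax(); print(st[k],c[k])
g=cv2.cvtColor(im,cv2.COLOR_BGR2GRAY)
r=lambda p,z:ray("wrist",p,z,T)
C=np.array([r(p,.056) for p in((198,20),(360,18),(345,281),(212,281))])
x=C[0]+C[1]-C[2]-C[3]; print(C.round(4),"len",np.linalg.norm(x)/2,"yaw",np.arctan2(x[1],x[0]),"ctr",C.mean(0), np.linalg.norm(C[0]-C[1]),np.linalg.norm(C[3]-C[2]))
e=x/np.linalg.norm(x);f=np.array([-e[1],e[0],0]);o=C.mean(0)
for a,p,z in(("tabback",(280,174),.052),("tabfront",(280,130),.052),("tabL",(254,150),.052),("tabR",(306,150),.052),("covtopR",(280,278),.071),("covtopF",(280,186),.071),("covL",(231,235),.071),("covR",(330,235),.071),("liplines",(280,178),.056)):
    w=r(p,z);print(a,w.round(4),"box",np.dot(w-o,e).round(4),np.dot(w-o,f).round(4))
im2=cv2.resize(im[0:300,180:380],(533,800)) 
cv2.imwrite("pics/w1c.png",cv2.resize(im[100:300,190:410],(660,600),interpolation=cv2.INTER_CUBIC))
E
```

```text
[] []
[ 225  174  111  103 9529] [279.60593976 224.92947843]
[[ 0.3997 -0.1137  0.056 ]
 [ 0.5221 -0.0768  0.056 ]
 [ 0.5897 -0.3027  0.056 ]
 [ 0.4627 -0.3395  0.056 ]] len 0.23514327349022493 yaw 1.8522211798365857 ctr [ 0.49356202 -0.20816775  0.056     ] 0.12778846833077742 0.13225195641642276
tabback [ 0.4973 -0.2166  0.052 ] box -0.0092 -0.0012
tabfront [ 0.4862 -0.1786  0.052 ] box 0.0304 -0.0011
tabL [ 0.4689 -0.202   0.052 ] box 0.0128 0.022
tabR [ 0.5134 -0.1891  0.052 ] box 0.0128 -0.0243
covtopR [ 0.5242 -0.309   0.071 ] box -0.1054 -0.0014
covtopF [ 0.4988 -0.2223  0.071 ] box -0.0151 -0.0011
covL [ 0.4691 -0.279   0.071 ] box -0.0612 0.0432
covR [ 0.5553 -0.254   0.071 ] box -0.0612 -0.0465
liplines [ 0.498  -0.2192  0.056 ] box -0.0119 -0.0012
```

View pics/w1c.png

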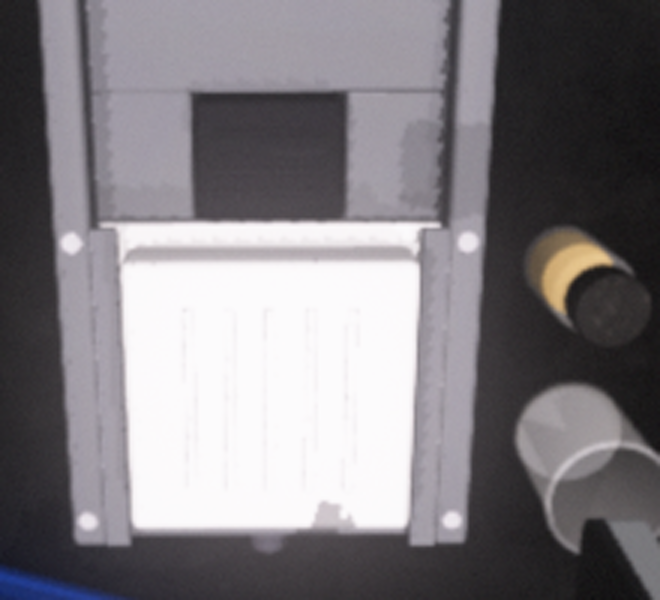

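Call:
{"method": "play_rows", "body": {"targets": [[0,0,0,2.2,0.2,0,255],[0,0,0,0,0,0,255],[0,0,0,0,0,4,255],[0,0,0,0,0,4,255],[0,0,0,0,0,4,255],[0,0,0,0,0,2,255],[0,0,0,0,0,2,255],[0,0,0,0,0,0.5,255],[0,0,0,0,0,0,255],[0,0,0,0,0,0,255]], "newtons": 20}}

```text
clock: 3.6
ee_pos: [0.4922, -0.1957, 0.0892]
eef_rot: [3.141, 0.001, 1.856]
force: [1.2, -0.4, 0.9]
width: -0.001
```

```bash
python3 - <<'E'
from h import *
s=bot.get_state(); print(s["clock"],s["ee_pos"],s["eef_rot"],s["width"],s["force"])
cv2.imwrite("pics/w2.png",bot.get_image("wrist")[:,:,::-1])
im=bot.get_image("side")[:,:,::-1]
cv2.imwrite("pics/s2.png",cv2.resize(im[130:290,220:380],(600,600),interpolation=cv2.INTER_CUBIC))
E
```

```text
3.6 [ 0.49218506 -0.19572399  0.08917932] [3.14053068e+00 1.01333688e-03 1.85608925e+00] -0.0010998522825969676 [ 1.15484101 -0.38971285  0.89826855]
```

View pics/w2.png

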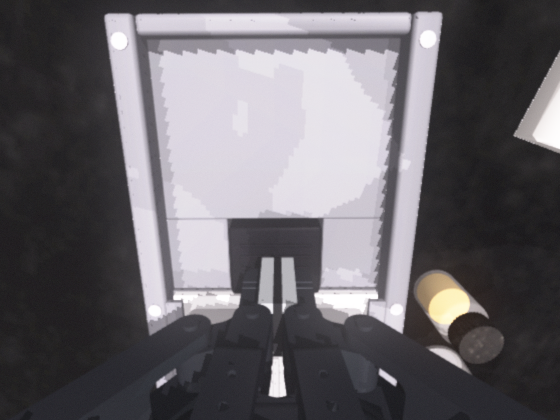

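View pics/s2.png

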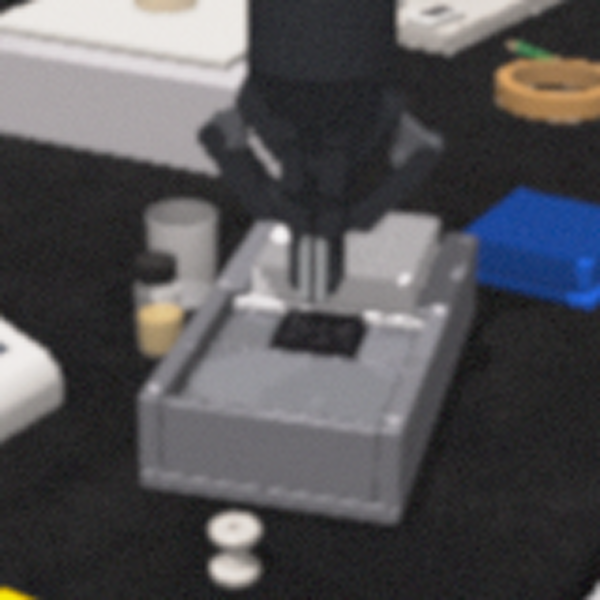

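The shut fingertips (278,258) are over the tab (230–322, 220–290). Next I press.

Call:
{"method": "play_rows", "body": {"targets": [[0,0,0,0,0,1.2,255],[0,0,0,0,0,0.4,255],[0,0,0,0,0,0.3,255],[0,0,0,0,0,0.3,255],[0,0,0,0,0,0.2,255],[0,0,0,0,0,0,255]]}}

```text
clock: 4.3
ee_pos: [0.4913, -0.1953, 0.064]
eef_rot: [-3.141, -0.0, 1.857]
force: [0.1, -0.0, -0.8]
width: 0.003
```

Call:
{"method": "play_rows", "body": {"targets": [[0,0,0,0,0,0.1,255],[0,0,0,0,0,0.1,255],[0,0,0,0,0,0,255]]}}

```text
clock: 4.6
ee_pos: [0.4914, -0.1952, 0.063]
eef_rot: [-3.141, 0.0, 1.857]
force: [-3.5, -0.2, 11.7]
width: 0.001
```

```bash
python3 - <<'E'
from h import *
s=bot.get_state(); print(s["clock"],s["ee_pos"],s["eef_rot"],s["width"],s["force"])
cv2.imwrite("pics/w3.png",bot.get_image("wrist")[:,:,::-1])
im=bot.get_image("side")[:,:,::-1]
cv2.imwrite("pics/s3.png",cv2.resize(im[130:290,220:380],(600,600),interpolation=cv2.INTER_CUBIC))
E
```

```text
4.6 [ 0.49138001 -0.19524877  0.06302529] [-3.14103966e+00  2.62924035e-04  1.85708605e+00] 0.0006133802016447989 [-3.51983004 -0.18548955 11.72854912]
```

View pics/w3.png

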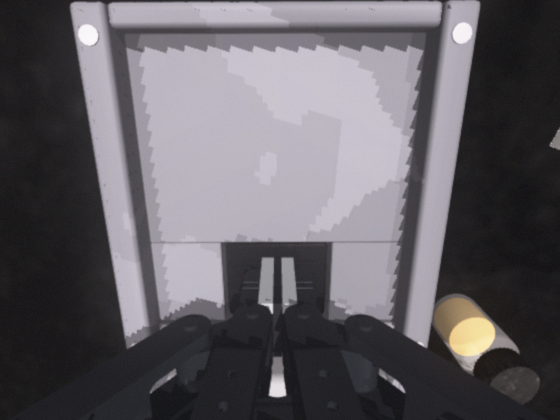

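View pics/s3.png

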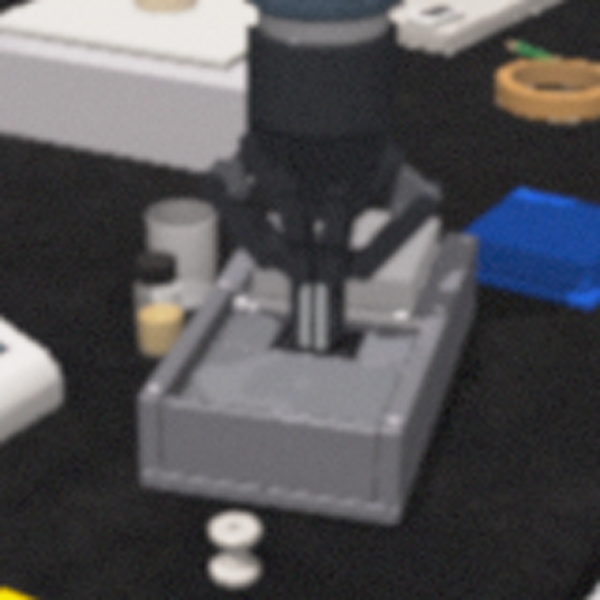

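The tab has bottomed: tip z is 41 mm, the force rose to 12 N, and the tab shows as a recess at (222–330, 243+). I'll lift and go behind the cover.

Call:
{"method": "play_rows", "body": {"targets": [[0,0,0,0,0,-3,255],[0,0,0,0,0,-4,255],[0,0,0,-4,0,0,255],[0,0,0,-4,0,0,255],[0,0,0,-4,0,0,255],[0,0,0,-2.6,0,0,255],[0,0,0,0,0,0,255],[0,0,0,0,0,0,255]]}}

```text
clock: 5.5
ee_pos: [0.5323, -0.3351, 0.1317]
eef_rot: [-3.141, -0.001, 1.856]
force: [-0.2, 0.0, -0.1]
width: 0.002
```

```bash
python3 - <<'E'
from h import *
s=bot.get_state(); print(s["clock"],s["ee_pos"],s["eef_rot"],s["width"],s["force"])
d=s["ee_pos"][:2]-[.4947,-.2078]; print(d@[-.278,.9607],d@[-.9607,-.278])
cv2.imwrite("pics/w4.png",bot.get_image("wrist")[:,:,::-1])
E
```

```text
5.5 [ 0.53233458 -0.33512021  0.13170202] [-3.14134036e+00 -1.18702966e-03  1.85623619e+00] 0.0022977447421174686 [-0.20664343  0.00273267 -0.08853184]
-0.1327789426093251 -0.0007605250504872533
```

View pics/w4.png

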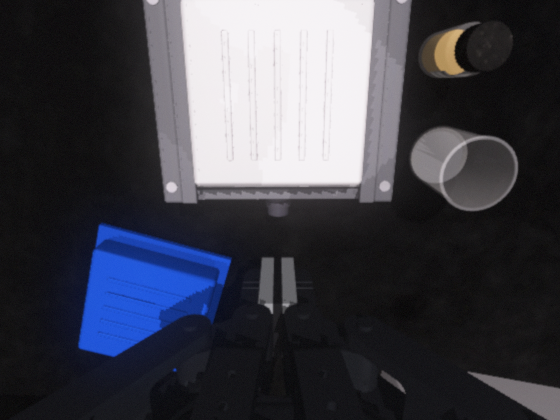

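The tips (278,258) are behind the cover's rear edge (row 187) and clear of everything. I'll lower and approach.

Call:
{"method": "play_rows", "body": {"targets": [[0,0,0,0,0,3,255],[0,0,0,0,0,2.2,255],[0,0,0,0,0,0,255],[0,0,0,0.8,0,0,255],[0,0,0,0.5,0,0,255],[0,0,0,0.5,0,0,255],[0,0,0,0.5,0,0,255],[0,0,0,0,0,0,255]]}}

```text
clock: 6.35
ee_pos: [0.5267, -0.3131, 0.0812]
eef_rot: [3.141, 0.001, 1.858]
force: [-0.2, 0.1, 0.1]
width: 0.002
```

```bash
python3 - <<'E'
from h import *
s=bot.get_state(); print(s["clock"],s["ee_pos"],s["eef_rot"],s["width"],s["force"])
d=s["ee_pos"][:2]-[.4947,-.2078]; print(d@[-.278,.9607],d@[-.9607,-.278])
cv2.imwrite("pics/w5.png",bot.get_image("wrist")[:,:,::-1])
E
```

```text
6.35 [ 0.52667096 -0.31312563  0.08124408] [3.14056866e+00 1.23158132e-03 1.85755103e+00] 0.0018342438767864305 [-0.15994593  0.08873451  0.11798606]
-0.11007425602960316 -0.0014339756175659494
```

View pics/w5.png

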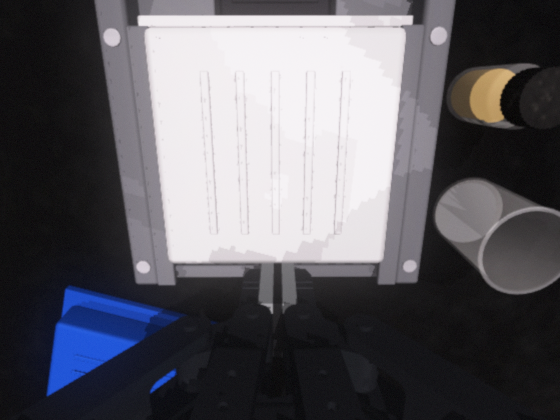

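Call:
{"method": "play_rows", "body": {"targets": [[0,0,0,0.5,0,0.1,255],[0,0,0,0.5,0,0.1,255],[0,0,0,0.5,0,0,255],[0,0,0,0.5,0,0,255]]}}

```text
clock: 6.8
ee_pos: [0.5206, -0.2941, 0.0785]
eef_rot: [3.141, 0.001, 1.857]
force: [1.6, -4.3, 3.7]
width: 0.001
```

```bash
python3 - <<'E'
from h import *
s=bot.get_state(); print(s["clock"],s["ee_pos"],s["eef_rot"],s["width"],s["force"])
d=s["ee_pos"][:2]-[.4947,-.2078]; print(d@[-.278,.9607],d@[-.9607,-.278])
cv2.imwrite("pics/w6.png",bot.get_image("wrist")[:,:,::-1])
E
```

```text
6.8 [ 0.52062984 -0.29414734  0.07846026] [3.14128078e+00 6.41994710e-04 1.85680969e+00] 0.001174611865103709 [ 1.55066083 -4.28128358  3.70000606]
-0.0901623858331882 -0.0009062360700033121
```

View pics/w6.png

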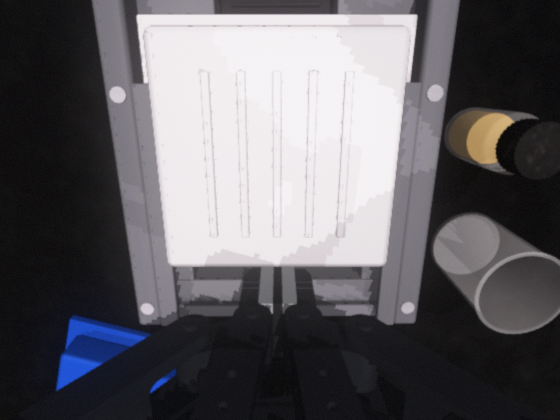

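The cover is sliding straight; its rear top edge is at row 265 with the filter seat exposed behind it. Next I compute how far is left.

```bash
cat >> h.py <<'E'
def bx(w): d=np.asarray(w)[:2]-[.4947,-.2078]; return (d@[-.278,.9607]).round(4),(d@[-.9607,-.278]).round(4)
E
python3 - <<'E'
from h import *
s=bot.get_state();T=wT(s)
for p,z in(((278,265),.071),((278,26),.071),((278,15),.05),((148,309),.056),((117,95),.056)): print(bx(ray("wrist",p,z,T)))
im=cv2.imread("pics/w4.png")
E
```

```text
(np.float64(-0.077), np.float64(-0.0007))
(np.float64(0.009), np.float64(-0.0003))
(np.float64(0.0153), np.float64(-0.0003))
(np.float64(-0.1081), np.float64(0.0592))
(np.float64(-0.0131), np.float64(0.0607))
```

Call:
{"method": "play_rows", "body": {"targets": [[0,0,0,0.7,0,0,255],[0,0,0,0.7,0,0,255],[0,0,0,0.7,0,0,255],[0,0,0,0.7,0,0,255],[0,0,0,0.7,0,0,255],[0,0,0,0.7,0,0,255],[0,0,0,0.7,0,0,255],[0,0,0,0.7,0,0,255],[0,0,0,0.7,0,0,255],[0,0,0,0.7,0,0,255],[0,0,0,0.5,0,0,255],[0,0,0,0,0,0,255]]}}

```text
clock: 8.05
ee_pos: [0.499, -0.2207, 0.0781]
eef_rot: [-3.141, -0.001, 1.858]
force: [0.4, -0.3, 0.5]
width: 0.002
```

```bash
python3 - <<'E'
from h import *
s=bot.get_state(); print(s["clock"],s["ee_pos"],s["eef_rot"],s["width"],s["force"],bx(s["ee_pos"]))
cv2.imwrite("pics/w7.png",bot.get_image("wrist")[:,:,::-1])
im=bot.get_image("side")[:,:,::-1]
cv2.imwrite("pics/s7.png",cv2.resize(im[130:290,220:380],(600,600),interpolation=cv2.INTER_CUBIC))
E
```

```text
8.05 [ 0.49899449 -0.22072794  0.0781184 ] [-3.14108076e+00 -1.28082783e-03  1.85840621e+00] 0.0020819055403489425 [ 0.38621335 -0.34376145  0.50104701] (np.float64(-0.0136), np.float64(-0.0005))
```

View pics/w7.png

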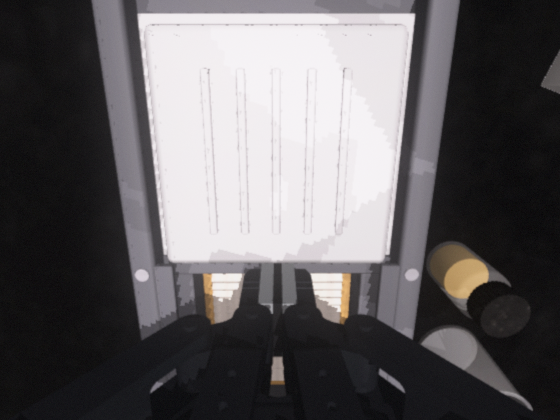

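View pics/s7.png

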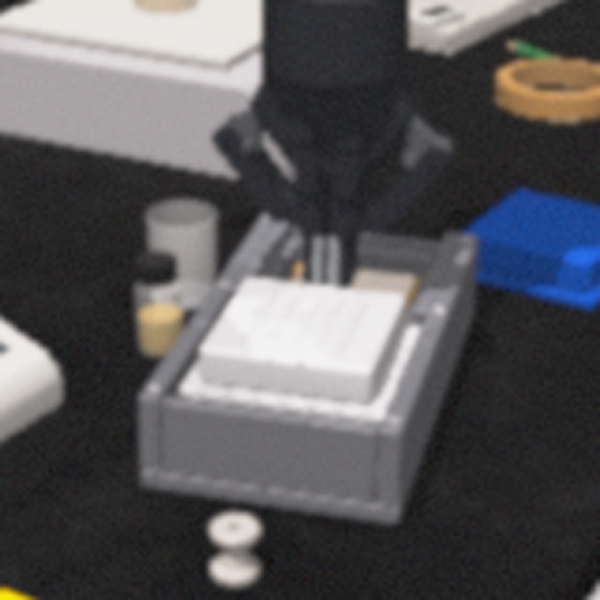

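The cover sits at about x = 42 mm and the opening is showing behind it. About 12 mm more gives margin, since 60 mm is the end stop.

Call:
{"method": "play_rows", "body": {"targets": [[0,0,0,0.4,0,0,255],[0,0,0,0.4,0,0,255],[0,0,0,0.3,0,0,255],[0,0,0,0,0,0,255]]}}

```text
clock: 8.55
ee_pos: [0.4961, -0.2111, 0.0783]
eef_rot: [-3.141, -0.0, 1.858]
force: [-0.4, -0.1, -0.1]
width: -0.001
```

Call:
{"method": "play_rows", "body": {"targets": [[0,0,0,-1.5,0,0,255],[0,0,0,-1.5,0,0,255],[0,0,0,0,0,-4,255],[0,0,0,0,0,-4,255],[0,0,0,-2,0,-4,255],[0,0,0,-2,0,-4,255],[0,0,0,0,0,-2,255],[0,0,0,0,0,0,0],[0,0,0,0,0,0,0],[0,0,0,0,0,0,0],[0,0,0,0,0,0,0]]}}

```text
clock: 9.65
ee_pos: [0.5153, -0.2786, 0.2569]
eef_rot: [-3.14, -0.002, 1.857]
force: [-0.0, 0.4, 0.2]
width: 0.676
```

```bash
python3 - <<'E'
from h import *
s=bot.get_state(); print(s["clock"],s["ee_pos"],s["eef_rot"],s["width"],s["force"],bx(s["ee_pos"]))
np.save("T8.npy",wT(s))
cv2.imwrite("pics/w8.png",bot.get_image("wrist")[:,:,::-1])
im=bot.get_image("side")[:,:,::-1]
cv2.imwrite("pics/s8.png",cv2.resize(im[130:290,220:380],(600,600),interpolation=cv2.INTER_CUBIC))
E
```

```text
9.65 [ 0.51532998 -0.27860916  0.25693505] [-3.13986031e+00 -1.78532873e-03  1.85723328e+00] 0.6760148277563447 [-0.04166917  0.42853105  0.24331728] (np.float64(-0.0738), np.float64(-0.0001))
```

View pics/w8.png

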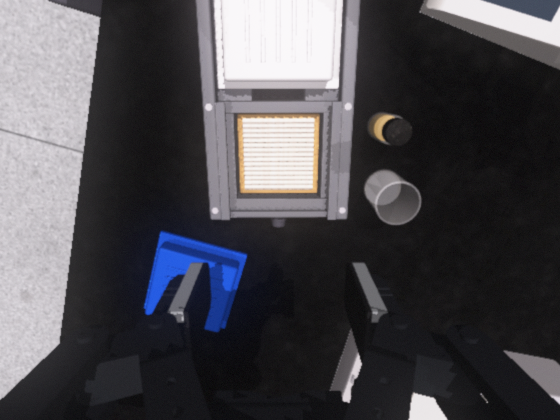

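View pics/s8.png

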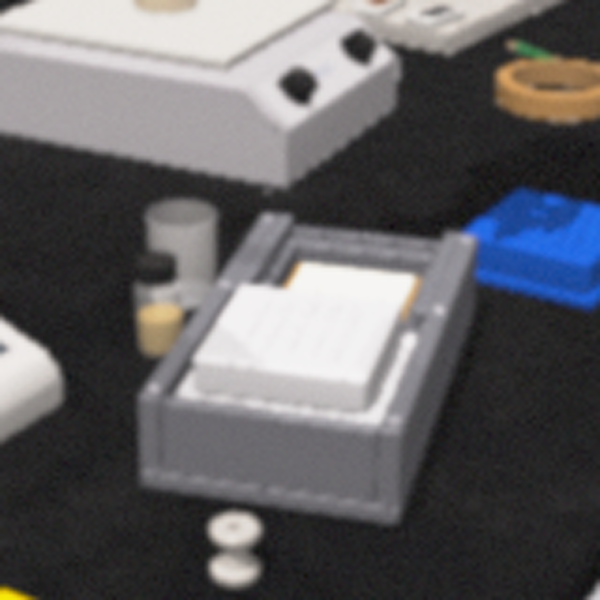

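```bash
python3 - <<'E'
from h import *
T=np.load("T8.npy")
for p,z in(((278,89),.048),((278,81),.069),((278,101),.045),((278,213),.056)): print(bx(ray("wrist",p,z,T)))
im=cv2.imread("pics/w8.png")
cv2.imwrite("pics/w8c.png",cv2.resize(im[0:240,180:420],(600,600),interpolation=cv2.INTER_CUBIC))
E
```

```text
(np.float64(0.0002), np.float64(0.0005))
(np.float64(0.0068), np.float64(0.0005))
(np.float64(-0.01), np.float64(0.0005))
(np.float64(-0.1113), np.float64(0.0))
```

View pics/w8c.png

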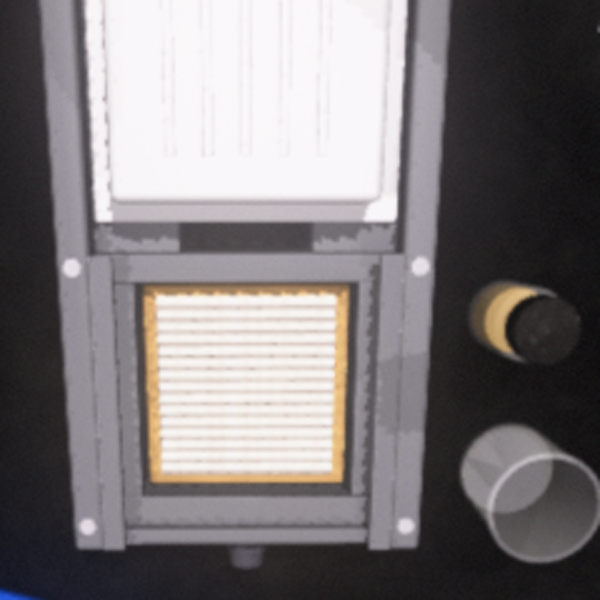

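The cover's rear flange edge is at x ≈ 0 and the seat edge checks out at -10 mm, so the cover centre is at about +50 mm. The opening is clear and the bystanders are standing.

```bash
python3 - <<'E'
from cell import bot
print(bot.finish_job(), bot.get_state()["clock"])
E
```

```text
the job is handed in; nothing more can be done
the job is handed in; nothing more can be done
```

I pressed the snap tab in with the shut fingertips and pushed the white cover along the guides onto the ledge. I then backed the arm away and handed the job in at about 9.7 s of the 42 s limit. No verdict was reported.

- **Tab:** it bottomed at a fingertip height of 41 mm with about 12 N, and the picture showed it recessed below the ledge.
- **Cover:** in the last wrist picture its centre is at box x of about +50 mm, a slide of about 110 mm. It looks flat and straight, and the filter opening is fully uncovered.
- **Bystanders:** the vial, beaker and nozzle are upright and look unmoved. The arm was clear of everything, with about 0 N on it.
- **Disagreement:** the first estimate of the box pose from the scene and side cameras put the tab up to about 20 mm out. I used the wrist-camera measurement instead, which matched the given dimensions to 2–3 mm.
- **Not measured:** I judged the cover's height and tilt by eye from the pictures.

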